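Sort the knobs into the carrier and hold it up level

TASK

Put the two red hand knobs into the red-lined compartment of the wooden parts carrier and the blue one into the blue-lined compartment while the carrier stands on the bench. Then take the carrier by its handle bar, lift it straight up to about 12 cm above the bench, and finish while holding it there, level and still, with the knobs inside; do not put it down or let go. Never tip the carrier, and leave the sanding block, the roll of tape and the glue bottle where they are.

Things in the scene. Friction and masses are not known exactly. Their poses are not given: they have to be found in the camera images.
- carrier: Open wooden parts carrier, loose, 150 (x) by 200 mm (y), about 0.4 kg. Origin: centre of its underside; z up. Floor 8 mm thick; walls 5 mm thick, 30 mm high. A 30 mm high divider along its x axis makes two compartments, each 140 (x) by 93 mm (y) inside: red-lined on its +y side, blue-lined on its -y side. At x = +-72 mm posts 34 mm wide (y) rise to 80 mm and carry the handle bar.
- carrier_handle (a point): Centre of the carrier's dark wooden handle bar, 72 mm above the carrier's underside and above its middle. The bar is 14 mm wide (y), 14 mm high and 138 mm long between the posts, along the carrier's x axis; below it 35 mm are free down to the divider. Axes as the carrier's.
- red_knob_1_center (a point): First red hand knob with a fluted round head, standing upright on its narrower foot: head 31 mm across, 22 mm tall overall, foot 20 mm across and 7 mm high, about 30 g. The point is its centre, 11 mm above its underside.
- red_knob_2_center (a point): Second red hand knob with a fluted round head, standing upright on its narrower foot: head 31 mm across, 22 mm tall overall, foot 20 mm across and 7 mm high, about 30 g. The point is its centre, 11 mm above its underside.
- blue_knob_center (a point): Blue hand knob with a fluted round head, standing upright on its narrower foot: head 31 mm across, 22 mm tall overall, foot 20 mm across and 7 mm high, about 30 g. The point is its centre, 11 mm above its underside.
- clamp_lever_top (a point): Top of the upright red lever, 25 mm thick, of the toggle clamp fixed to the bench: 212 mm above the bench, the tallest thing near the work. Only to be kept clear of; it does not move.
- sanding_block: Brown sanding block, 58x91x34 mm, a bystander. Origin: centre of its underside.
- tape_roll_b: Roll of white tape lying flat, 98 mm across, 24 mm high, a bystander. Origin: centre of its underside.
- glue_bottle: Upright glue bottle with an orange tip, 47 mm across, 146 mm tall, a bystander. Origin: centre of its underside.

How it is judged:
On the way, in this order (a step that is already met when the one before it is completed fails the run):
1. both red knobs lie in the red compartment and the blue one in the blue compartment, with the carrier standing on the bench (y of red_knob_1_center in the frame of carrier between 0.008 and 0.092 m and x of red_knob_1_center in the frame of carrier between -0.068 and 0.068 m and z of red_knob_1_center in the frame of carrier between 0.005 and 0.045 m and y of red_knob_2_center in the frame of carrier between 0.008 and 0.092 m and x of red_knob_2_center in the frame of carrier between -0.068 and 0.068 m and z of red_knob_2_center in the frame of carrier between 0.005 and 0.045 m and y of blue_knob_center in the frame of carrier between -0.092 and -0.008 m and x of blue_knob_center in the frame of carrier between -0.068 and 0.068 m and z of blue_knob_center in the frame of carrier between 0.005 and 0.045 m and height (world z) of carrier below 0.01 m), for 0.2 s.
2. the carrier is held in the air by the gripper, level (height (world z) of carrier between 0.07 and 0.18 m and distance of carrier from where it was at the start of the episode below 0.2 m and angle between carrier's own z axis and vertical below 0.14 rad and contact force between the fingers and carrier above 1.5 N), for 0.2 s.
At the end, for the whole second after the job is handed in: The gripper holds the carrier, underside 70 to 180 mm above the bench, within 200 mm of where it stood, tilted under 0.14 rad, slower than 30 mm/s and 0.2 rad/s, touching no bystander; both red knobs lie in the red compartment, the blue one in the blue compartment (all of step 2 and y of red_knob_1_center in the frame of carrier between 0.008 and 0.092 m and x of red_knob_1_center in the frame of carrier between -0.068 and 0.068 m and z of red_knob_1_center in the frame of carrier between 0.005 and 0.045 m and y of red_knob_2_center in the frame of carrier between 0.008 and 0.092 m and x of red_knob_2_center in the frame of carrier between -0.068 and 0.068 m and z of red_knob_2_center in the frame of carrier between 0.005 and 0.045 m and y of blue_knob_center in the frame of carrier between -0.092 and -0.008 m and x of blue_knob_center in the frame of carrier between -0.068 and 0.068 m and z of blue_knob_center in the frame of carrier between 0.005 and 0.045 m and linear speed of carrier below 0.03 m/s and angular speed of carrier below 0.2 rad/s and contact force between carrier and sanding_block below 0.2 N and contact force between carrier and tape_roll_b below 0.2 N and contact force between carrier and glue_bottle below 0.2 N); the arm keeps its last pose, push and grip.
It fails at once if the carrier is tipped by more than 0.35 rad (angle between carrier's own z axis and vertical above 0.35 rad).
It fails at once if the sanding block is moved by more than 30 mm (distance of sanding_block from where it was at the start of the episode above 0.03 m).
It fails at once if the roll of tape is moved by more than 30 mm (distance of tape_roll_b from where it was at the start of the episode above 0.03 m).
It fails at once if the glue bottle is moved by more than 30 mm (distance of glue_bottle from where it was at the start of the episode above 0.03 m).
It also fails if it takes over 67 s, if anything falls off the work surface, if the arm or the gripper's body presses on something with over 40 N, if the wrist force passes 120 N, or if a joint passes its speed limit or range.

ROBOT

A 6-joint arm with a two-finger parallel gripper is mounted at the origin on a cart in front of the work surface, level with it; the furniture and walls round the work are solid. World frame = base frame: x ahead of the robot, y to its left, z up, the work surface at z = 0. Lengths are in m, angles in rad, forces in N, time in s.
With the tool pointing down it reaches from about 0.275 to 0.85 m from the base axis. Payload 19 kg.
Tool frame: the origin (TCP) lies at the very end of the fingers, on their centre line; the grasp point (between the pads) lies 19 mm behind it (ctrl.grasp_offset is the distance from the TCP to the grasp point, in m); z points along the fingers, y is the direction in which the jaws open and shut (so a half turn about z gives the same grasp; the last joint's range is limited). The gripper opens to 85 mm and grips with 20 to 120 N. Pads are 22 mm wide; open, the fingers measure 114 mm over their backs; the gripper's body (76 mm by 85 mm) begins 54 mm behind the grasp point. The pads swing forward as they close: fully open they stand 13 mm farther back than shut.
Start: joints at [1.138, 0.15, 1.437, -0, 1.554, -0.134], TCP at [0.169, 0.549, 0.231] pointing down, gripper open.
Joint ranges: [-2.8, 2.8], [-0.68, 2.1], [0.12, 2.68], [-1.39, 4.53], [0.16, 2.79], [-2.81, 2.81]. Speed limits (rad/s): [1.89, 1.89, 2.22, 3.01, 3.01, 3.01].

INTERFACE

Orientations are given as a rotation vector (axis times angle).
In Python, from workcell import sensors, optics, ctrl gives the robot as it stands. The module is installed in compiled form; this text tells all that it offers.
- The arm moves only by the tool send_rows, never from a script. Its argument "rows" is a list that holds one entry, the list of rows, each a list of 7 numbers: the shift along the tool's x, y, z in cm, then the turn, a rotation vector about the tool's x, y, z in rad, then the finger opening in cm, from 0 to 8.54. A call has 1 to 20 rows; each row is the pose to reach, as a shift and turn from the pose commanded when the call began, along the tool's axes at that moment; what a row does not reach only later rows make up. A row lasts 1/8 s, in which the tool goes at most 62.5 mm and 10.7 degrees, less where a joint would pass 70% of its speed; a pose out of reach is approached as far as the arm can. A call with a gripper value outside its range is refused whole. The fingers move at their own pace and stop on an object; "grip_force" is the grip in N (left out, the last holds). Time passes only in rows, so rows that repeat a pose let the fingers close. It gives the time, the measured TCP pose, the force and the opening at its end, in the units of the state.
- sensors.state(): the state, without advancing time (a new reading comes with each control period).
- optics.snapshot(name): name is "scene" or "top" or "wrist"; returns the picture (400x640x3 uint8, blue, green, red); there is no depth.
- optics.calibration(name): a dict with "K" (3x3 intrinsics, pixels), "k1" (the pictures are not rectified: a ray, as slopes to the right and down, at radius r is drawn at 1 + k1 r^2 times it, then the intrinsics apply), "extrinsics" (4x4, takes a point from world to camera coordinates). Camera axes: x right, y up, looking along -z (the intrinsics and any distortion apply to the point x, -y, -z); pixel columns grow to the right and rows downward; lengths in m; the calibration is good to about 2 mm. A picture is of the moment at which its call begins: read the wrist's pose just before it. calibration takes no time and is no camera call; for the wrist camera it gives the pose at the moment of the call.
- ctrl.sign_off(): hands the job in, once; it reports no verdict.
Trained networks look in the newest picture that a camera, given by its name, has taken for a name from the list of things; names that differ only in an ending like _2 or _b are one class to them, and where a whole thing is asked for, a point or a joint stands for the part that bears it (a point fixed in the world has none). Each returns a list of dicts, best first, with "p" (0 to 1); they miss things now and then, are a little off and sometimes report something else, mostly with a low value. They report only what shows in the picture. A call takes as long as a camera call.
- optics.find_in(target, camera): "rect" ([left, top, width, height] in pixels, round what is visible of it).
The state is a dict: "clock": time; "joint_positions": joint angles; "qd": joint speeds; "effort": joint torques, N m; "eef_pos": TCP position; "ee_rot": TCP orientation; "force": force on the tool from outside, world axes, zero at the start; "torque": the same for the moment, N m; "gripper_width": finger opening in m.
Only numpy, scipy, OpenCV 4.12 (cv2) and the standard library are available. Lean on these libraries where they do the work, as an engineer would, in place of code of your own. Each camera call takes 0.05 s, during which the arm holds its last target.

## Working session

There is one attempt and no reset: what is moved stays moved. The work goes in short steps, Python scripts to look and compute and a tool call to move; the robot and the scene stay as the last step left them, time stands still between calls to the robot, and variables do not carry over. Pictures are saved under pics/ and viewed, and the job is handed in when it is done.

Besides the shell and the picture viewer there is one more tool, called after ">>>" in YAML: its name, and indented under it one key for each argument. send_rows: Moves the arm, as the interface text tells. Its arguments: {"type":"object","properties":{"rows":{"type":"array","items":{"type":"array","items":{"type":"array","items":{"type":"number"}}}},"grip_force":{"type":"number"}},"required":["rows"]}

```bash
mkdir -p pics; cat > h.py <<'E'
import numpy as np, cv2
from scipy.spatial.transform import Rotation as R
from workcell import sensors, optics, ctrl
def unproj(cam, uv, z, cal=None):
    c=cal or optics.calibration(cam); K=np.array(c["K"]); k1=c["k1"]; E=np.array(c["extrinsics"])
    a=(uv[0]-K[0,2])/K[0,0]; b=(uv[1]-K[1,2])/K[1,1]
    rd=np.hypot(a,b); r=rd
    for _ in range(30): r=rd/(1+k1*r*r)
    s=r/rd if rd>0 else 1
    d=np.array([a*s,-b*s,-1.0]); Rm=E[:3,:3]; t=E[:3,3]
    o=-Rm.T@t; dw=Rm.T@d
    return o+dw*(z-o[2])/dw[2]
def proj(cam,P,cal=None):
    c=cal or optics.calibration(cam); K=np.array(c["K"]); k1=c["k1"]; E=np.array(c["extrinsics"])
    p=E[:3,:3]@np.array(P)+E[:3,3]; a=p[0]/-p[2]; b=-p[1]/-p[2]; s=1+k1*(a*a+b*b)
    return np.array([K[0,0]*a*s+K[0,2],K[1,1]*b*s+K[1,2]])
E
python3 - <<'E'
from h import *
s=sensors.state(); print({k:np.round(v,4) for k,v in s.items()})
for n in ["scene","top","wrist"]:
    cv2.imwrite(f"pics/{n}0.png",optics.snapshot(n))
    c=optics.calibration(n); E=np.array(c["extrinsics"]); print(n,np.array(c["K"])[[0,1,0,1],[0,1,2,2]],c["k1"],-E[:3,:3].T@E[:3,3])
for n in ["top","scene"]:
  for t in ["carrier","carrier_handle","red_knob_1_center","blue_knob_center","clamp_lever_top","sanding_block","tape_roll_b","glue_bottle"]:
    for d in optics.find_in(t,n)[:4]: print(n,t,np.round(d["rect"],1),round(d["p"],2))
print(sensors.state()["clock"], ctrl.grasp_offset)
E
```

```text
{'clock': np.float64(0.0), 'joint_positions': array([ 1.138 ,  0.151 ,  1.438 ,  0.    ,  1.5538, -0.134 ]), 'qd': array([ 0.0014, -0.0001,  0.0012,  0.    ,  0.0009,  0.0007]), 'effort': array([-4.80000e-03, -7.13028e+01, -5.70869e+01, -4.00000e-04,
        8.50000e-03,  0.00000e+00]), 'eef_pos': array([0.1692, 0.5493, 0.2307]), 'ee_rot': array([-4.6760e-01, -3.1063e+00,  1.8000e-03]), 'force': array([0.695 , 0.8884, 0.2343]), 'torque': array([-0.0562, -0.005 ,  0.083 ]), 'gripper_width': np.float64(0.0852)}
scene [447.15820123 447.15820123 322.8522424  200.8946389 ] 0.012245783870443365 [-0.17271881 -0.58256228  0.85872725]
top [402.71268384 402.71268384 326.58832728 205.72295232] -0.09464133511894793 [ 0.40979121 -0.0917969   1.23110166]
wrist [339.0179605  339.0179605  313.88789264 198.56063821] -0.02933976017978121 [0.09663455 0.57170254 0.37324185]
top carrier [163.4 232.4  70.4  54.1] 0.86
top carrier_handle [160.1 232.2  73.2  52.1] 0.86
top red_knob_1_center [333.8 255.3  10.2   6.2] 0.52
top blue_knob_center [160.3 230.3  75.9  57. ] 0.19Traceback (most recent call last):
  File "<stdin>", line 8, in <module>
ValueError: it knows: blue_knob_center, carrier, carrier_handle, glue_bottle, red_knob_1_center, red_knob_2_center, sanding_block, tape_roll
```

View pics/top0.png

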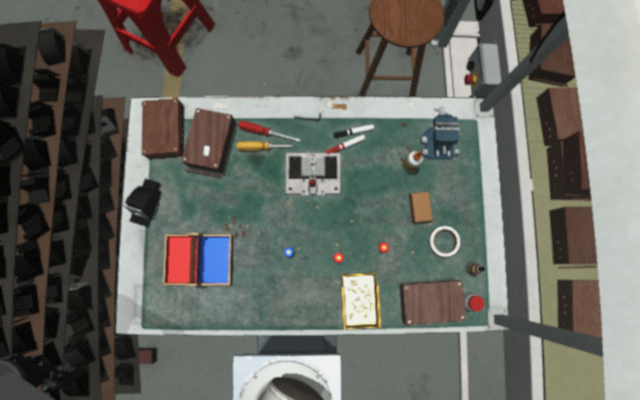

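View pics/scene0.png

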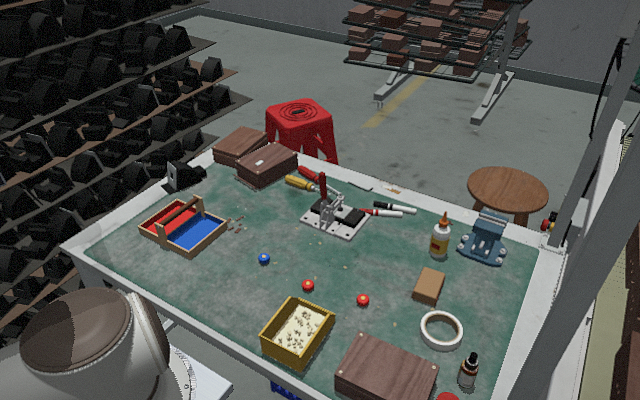

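View pics/wrist0.png

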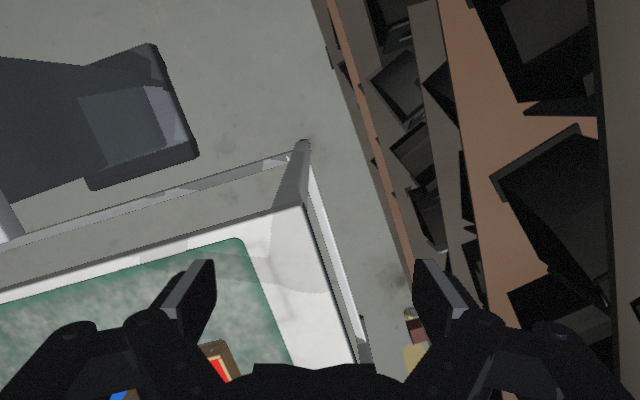

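```bash
python3 - <<'E'
from h import *
for n in ["top","scene"]:
  for t in ["carrier_handle","red_knob_1_center","blue_knob_center","sanding_block","tape_roll","glue_bottle"]:
    for d in optics.find_in(t,n)[:4]: print(n,t,np.round(d["rect"],1),round(d["p"],2))
print(sensors.state()["clock"], ctrl.grasp_offset)
E
```

```text
top carrier_handle [160.1 232.2  73.2  52.1] 0.86
top red_knob_1_center [333.8 255.3  10.2   6.2] 0.52
top blue_knob_center [160.3 230.3  75.9  57. ] 0.19
top sanding_block [411.4 192.   21.5  32.3] 0.73
top sanding_block [405.3 153.6  15.3  16.4] 0.61
top tape_roll [429.4 228.7  32.7  30.4] 0.59
top glue_bottle [401.4 153.4  20.5  15.5] 0.67
top glue_bottle [160.8 232.7  73.7  53.7] 0.15
scene carrier_handle [429.2 215.6  16.2  40.3] 0.2
scene red_knob_1_center [300.3 277.1  12.6  14. ] 0.6
scene blue_knob_center [257.3 251.   12.8  12.5] 0.6
scene blue_knob_center [427.3 213.2  20.3  46.2] 0.38
scene sanding_block [412.1 263.8  32.6  42.3] 0.63
scene tape_roll [421.4 313.9  40.3  38.4] 0.78
scene glue_bottle [428.  208.8  20.7  49.8] 0.75
0.95 0.0187
```

The top view shows the carrier at about (198,260), with red on the left (+y) and blue on the right. The blue knob is at (289,252) and the red knobs are at (339,258) and (384,247). The clamp is at (313,183). Next I'll measure with colour segmentation, using both cameras.

```bash
python3 - <<'E'
from h import *
def blobs(n,lo,hi,roi,mn=15):
    im=cv2.imread(f"pics/{n}0.png"); hsv=cv2.cvtColor(im,cv2.COLOR_BGR2HSV)
    m=cv2.inRange(hsv,lo,hi)
    if lo[0]==0: m|=cv2.inRange(hsv,(172,lo[1],lo[2]),(180,255,255))
    k=np.zeros_like(m); x0,y0,x1,y1=roi; k[y0:y1,x0:x1]=m[y0:y1,x0:x1]
    nl,lab,st,ce=cv2.connectedComponentsWithStats(k)
    return [(st[i],ce[i],lab==i) for i in range(1,nl) if st[i][4]>=mn]
for n,roi in [("top",(150,200,460,275)),("scene",(130,190,400,320))]:
  c=optics.calibration(n)
  for nm,lo,hi in [("red",(0,150,120),(8,255,255)),("blue",(100,150,100),(130,255,255))]:
    for st,ce,m in blobs(n,lo,hi,roi):
        z=0.008 if st[4]>400 else 0.016
        P=unproj(n,ce,z,c); e=""
        if st[4]>400:
            r=cv2.minAreaRect(np.argwhere(m)[:,::-1].astype(np.float32)); b=cv2.boxPoints(r)
            e=[np.round(unproj(n,p,0.008,c)[:2],4).tolist() for p in b]
        print(n,nm,st,np.round(ce,1),np.round(P,4),e)
im=cv2.imread("pics/top0.png"); a=cv2.resize(im[215:305,140:260],None,fx=6,fy=6,interpolation=cv2.INTER_CUBIC); cv2.imwrite("pics/t_car.png",a)
a=cv2.resize(im[140:290,270:480],None,fx=3.8,fy=3.8,interpolation=cv2.INTER_CUBIC); cv2.imwrite("pics/t_kn.png",a)
im=cv2.imread("pics/scene0.png"); a=cv2.resize(im[180:270,120:250],None,fx=6,fy=6,interpolation=cv2.INTER_CUBIC); cv2.imwrite("pics/s_car.png",a)
E
```

```text
top red [168 236  24  39 861] [179.3 255.4] [0.4464 0.3267 0.008 ] [[0.5055, 0.3641], [0.5054, 0.2926], [0.3907, 0.2887], [0.3905, 0.3594]]
top red [194 239   3  36  60] [195.3 256. ] [0.4443 0.2749 0.016 ] 
top red [379 243   9   9  52] [383.1 247.1] [ 0.4678 -0.2913  0.016 ] 
top red [334 253   9  10  56] [338.1 257.4] [ 0.4381 -0.1548  0.016 ] 
top blue [201 237  27  38 983] [214.2 255.6] [0.4459 0.2193 0.008 ] [[0.5023, 0.2616], [0.502, 0.1818], [0.3907, 0.1793], [0.3907, 0.2582]]
top blue [284 248  10   9  45] [288.7 252.1] [ 0.4552 -0.0065  0.016 ] 
scene red [156 206  25  17  99] [168.3 214. ] [0.4503 0.3415 0.016 ] 
scene red [361 209  12   4  23] [366.8 210.2] [ 0.7704 -0.1502  0.016 ] 
scene red [164 210  31  25 280] [177.7 221.2] [0.4415 0.2935 0.016 ] 
scene red [146 223  12  11  58] [152.2 228.1] [0.3822 0.3328 0.016 ] 
scene red [302 280  12   9  72] [307.2 284.1] [ 0.4372 -0.1568  0.016 ] 
scene red [357 294  12  11  79] [362.4 298.9] [ 0.4672 -0.2945  0.016 ] 
scene blue [172 217  48  33 686] [195.1 232.6] [0.4373 0.2228 0.008 ] [[0.3797, 0.2558], [0.5295, 0.2584], [0.4997, 0.1885], [0.3572, 0.1912]]
scene blue [258 253  12   8  53] [263.1 257. ] [ 0.4547 -0.0064  0.016 ]
```

```bash
ls pics
```

```text
s_car.png
scene0.png
t_car.png
t_kn.png
top0.png
wrist0.png
```

View pics/t_car.png

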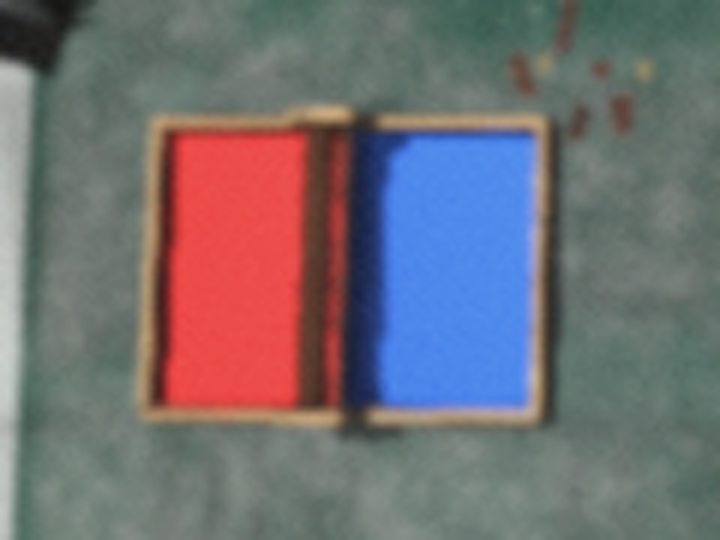

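View pics/t_kn.png

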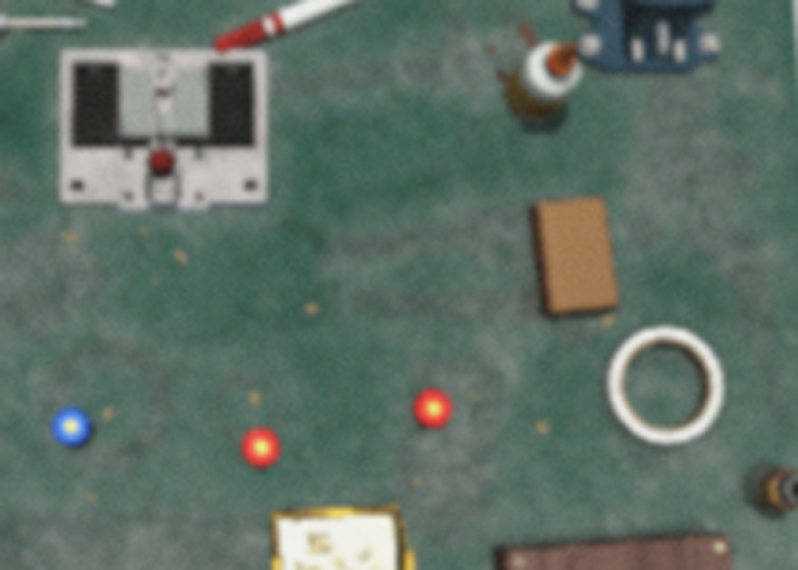

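View pics/s_car.png

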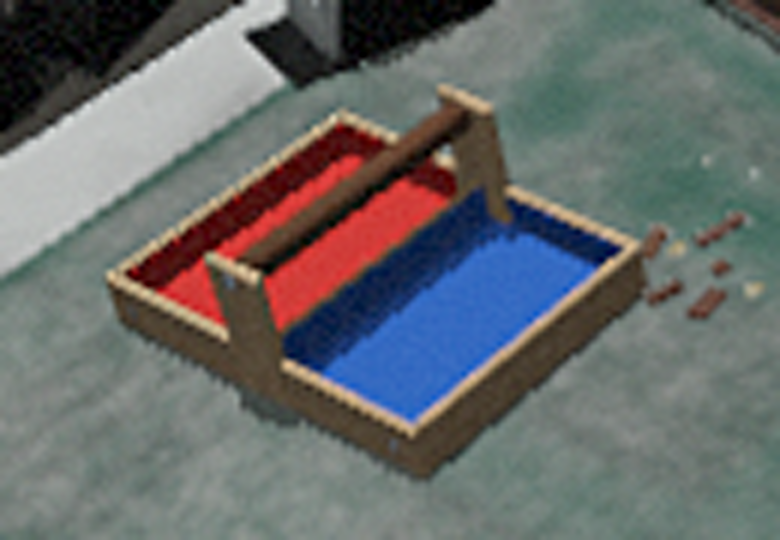

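```bash
python3 - <<'E'
from h import *
from scipy.optimize import least_squares
ct,cs=optics.calibration("top"),optics.calibration("scene")
f=lambda p,o:(np.array(p)+.5)/6-.5+np.array(o)
obs=[("t",f((152,118),(140,215)),(.075,.1,.03)),("t",f((548,117),(140,215)),(.075,-.1,.03)),("t",f((545,422),(140,215)),(-.075,-.1,.03)),("t",f((140,420),(140,215)),(-.075,.1,.03)),
("t",f((318,128),(140,215)),(.069,0,.079)),("t",f((312,408),(140,215)),(-.069,0,.079)),
("s",f((343,112),(120,180)),(.075,.1,.03)),("s",f((640,245),(120,180)),(.075,-.1,.03)),("s",f((412,435),(120,180)),(-.075,-.1,.03)),("s",f((112,280),(120,180)),(-.075,.1,.03))]
def P(q,l): c,s=np.cos(q[2]),np.sin(q[2]); return (q[0]+c*l[0]-s*l[1],q[1]+s*l[0]+c*l[1],l[2])
for sel in ["t","s","ts"]:
    res=lambda q:np.concatenate([proj("",P(q,l),ct if n=="t" else cs)-o for n,o,l in obs if n in sel])
    r=least_squares(res,[.44,.26,0]); print(sel,np.round(r.x,4),np.round(r.fun,1))
# others
for nm,uv,z in [("lever",np.array((162,160)),.212)]:
    print(nm,unproj("",(uv+.5)/3.8-.5+(270,140),z,ct))
for nm,uv,z in [("bottle tip",(565,60),.14),("sand TL",(533,205),.034),("sand BL",(545,312),.034),("tape",(665,385),.024),("tray tl",(275,515),.04),("tray tr",(398,510),.04)]:
    print(nm,np.round(unproj("",(np.array(uv)+.5)/3.8-.5+(270,140),z,ct),3))
E
```

```text
t [0.4341 0.265  0.0028] [ 0.1  0.1  0.  -0.1 -0.4 -0.1  0.2  0.3  0.2 -1.1 -0.2  0.9]
s [ 0.4318  0.2613 -0.0056] [ 0.2 -0.2  0.8  0.1  0.3  0.2 -1.3 -0.4]
ts [ 0.4337  0.2641 -0.0008] [ 0.5  0.1  0.4  0.2 -0.2  0.2  0.4  0.3  0.6 -0.9 -0.   1.1 -0.2 -0.8
  0.5 -0.7  0.2 -0.7 -1.5 -1. ]
lever [ 0.6282605  -0.08035012  0.212     ]
bottle tip [ 0.719 -0.379  0.14 ]
sand TL [ 0.629 -0.376  0.034]
sand BL [ 0.542 -0.382  0.034]
tape [ 0.484 -0.479  0.024]
tray tl [ 0.386 -0.164  0.04 ]
tray tr [ 0.388 -0.26   0.04 ]
```

```bash
cat >> h.py <<'E'
def tgt(xyz,yaw=0.0,s=None):
    """tool down; yaw=0 -> tool y along world +y, x along -x; yaw about world z"""
    s=s or sensors.state(); R0=R.from_rotvec(s["ee_rot"]); p0=np.array(s["eef_pos"])
    Rt=R.from_euler("z",yaw)*R.from_matrix(np.array([[-1,0,0],[0,1,0],[0,0,-1.]]))
    d=R0.inv().apply(np.array(xyz)-p0)*100; w=(R0.inv()*Rt).as_rotvec()
    print(np.round(xyz,3),"yaw",yaw,"-> shift",np.round(d,2),"rot",np.round(w,3),"n>=",int(np.ceil(max(np.linalg.norm(d)/6.25,np.linalg.norm(w)/.1867))))
E
python3 - <<'E'
from h import *
tgt((.455,-.0065,.12)); tgt((.455,-.0065,.05)); tgt((.455,-.0065,.004))
E
```

```text
[ 0.455 -0.006  0.12 ] yaw 0.0 -> shift [-43.67 -44.72  11.13] rot [-0.     0.    -0.299] n>= 11
[ 0.455 -0.006  0.05 ] yaw 0.0 -> shift [-43.67 -44.72  18.13] rot [-0.     0.    -0.299] n>= 11
[ 0.455 -0.006  0.004] yaw 0.0 -> shift [-43.67 -44.72  22.73] rot [-0.     0.    -0.299] n>= 11
```

>>> send_rows:
  rows:
    - [[-43.7,-44.7,8,0,0,-0.3,8.5],[-43.7,-44.7,8,0,0,-0.3,8.5],[-43.7,-44.7,8,0,0,-0.3,8.5],[-43.7,-44.7,8,0,0,-0.3,8.5],[-43.7,-44.7,8,0,0,-0.3,8.5],[-43.7,-44.7,8,0,0,-0.3,8.5],[-43.7,-44.7,8,0,0,-0.3,8.5],[-43.7,-44.7,8,0,0,-0.3,8.5],[-43.7,-44.7,8,0,0,-0.3,8.5],[-43.7,-44.7,8,0,0,-0.3,8.5],[-43.7,-44.7,8,0,0,-0.3,8.5],[-43.7,-44.7,8,0,0,-0.3,8.5],[-43.7,-44.7,13,0,0,-0.3,7],[-43.7,-44.7,13,0,0,-0.3,7],[-43.7,-44.7,13,0,0,-0.3,7]]
  grip_force: 30

```text
clock: 2.82
eef_pos: [0.4557, -0.0056, 0.103]
ee_rot: [-0.004, 3.14, -0.0]
force: [0.6, 0.2, -0.4]
gripper_width: 0.07
```

```bash
python3 - <<'E'
from h import *
s=sensors.state(); print(s["clock"],s["eef_pos"],s["ee_rot"],s["joint_positions"],s["gripper_width"])
cv2.imwrite("pics/w1.png",optics.snapshot("wrist"))
c=optics.calibration("wrist")
for t in ["blue_knob_center","red_knob_1_center"]:
  for d in optics.find_in(t,"wrist"):
    r=d["rect"]; print(t,np.round(r),d["p"],unproj("",(r[0]+r[2]/2,r[1]+r[3]/2),.015,c))
tgt((.455,-.0065,.004))
E
```

```text
2.825 [ 0.45569427 -0.00561859  0.10297455] [-3.86997041e-03  3.14035253e+00 -3.74932299e-04] [-1.81651404e-01 -1.78110104e-02  1.88358131e+00 -1.01448224e-05
  1.27456186e+00 -1.75490945e+00] 0.06995618388508915
blue_knob_center [294. 182.  40.  48.] 0.78 [ 0.45800398 -0.00552487  0.015     ]
red_knob_1_center [ 76. 160.  53.  42.] 0.55 [ 0.44007121 -0.15604503  0.015     ]
[ 0.455 -0.006  0.004] yaw 0.0 -> shift [ 0.12 -0.03  9.89] rot [-0.001  0.002  0.002] n>= 2
```

View pics/w1.png

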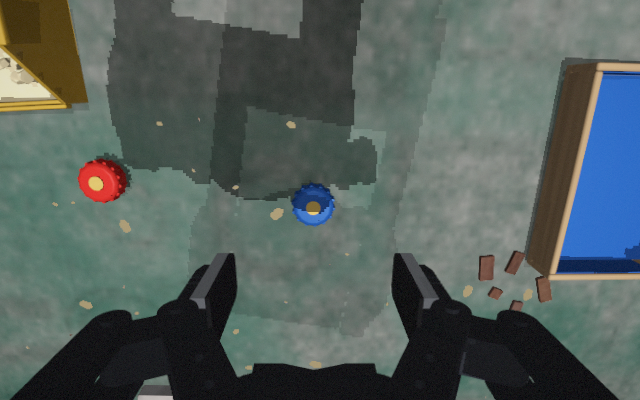

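The wrist view shows the blue knob at (313,204), between the fingers, which fits the top and scene measurements to about 2 mm. I'll descend and grip.

>>> send_rows:
  rows:
    - [[0,0,5,0,0,0,7],[0,0,8,0,0,0,7],[0,0,9.9,0,0,0,7],[0,0,9.9,0,0,0,7],[0,0,9.9,0,0,0,0],[0,0,9.9,0,0,0,0],[0,0,9.9,0,0,0,0],[0,0,9.9,0,0,0,0],[0,0,9.9,0,0,0,0],[0,0,9.9,0,0,0,0],[0,0,9.9,0,0,0,0],[0,0,9.9,0,0,0,0],[0,0,6,0,0,0,0],[0,0,0,0,0,0,0],[0,0,-5,0,0,0,0],[0,0,-5,0,0,0,0]]

```text
clock: 4.97
eef_pos: [0.4569, -0.0066, 0.1556]
ee_rot: [-0.002, 3.135, -0.002]
force: [0.2, -0.1, -1.4]
gripper_width: 0.0272
```

```bash
python3 - <<'E'
from h import *
s=sensors.state(); print(s["clock"],s["eef_pos"],s["ee_rot"],s["joint_positions"],s["gripper_width"])
cv2.imwrite("pics/w2.png",optics.snapshot("wrist"))
C=(.434,.264)
tgt((C[0],C[1]-.052,.15),-np.pi/2);tgt((C[0],C[1]-.052,.02),-np.pi/2)
E
```

```text
4.975 [ 0.45694047 -0.00660054  0.15556216] [-2.05705129e-03  3.13464348e+00 -2.15006229e-03] [-1.83246312e-01 -6.36574725e-02  1.81528605e+00 -7.95467669e-05
  1.38288261e+00 -1.75534052e+00] 0.0271580775823373
[0.434 0.212 0.15 ] yaw -1.5707963267948966 -> shift [ 2.17 21.85  0.29] rot [0.002 0.003 1.572] n>= 9
[0.434 0.212 0.02 ] yaw -1.5707963267948966 -> shift [ 2.22 21.86 13.29] rot [0.002 0.003 1.572] n>= 9
```

View pics/w2.png

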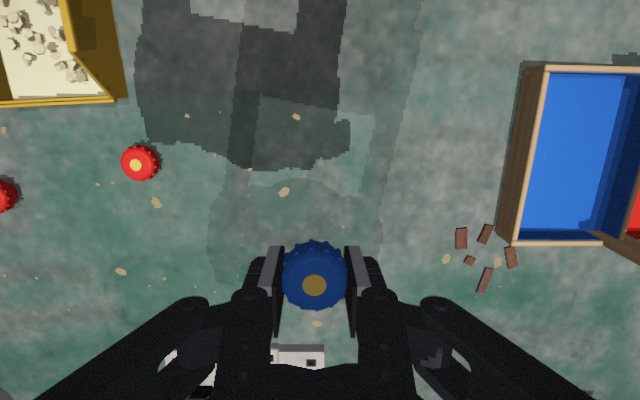

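The blue knob is held, width 27 mm, seen at (313,280). I'll move it over the blue compartment and turn by 90°.

>>> send_rows:
  rows:
    - [[2.2,21.9,0.3,0,0,1.57,0],[2.2,21.9,0.3,0,0,1.57,0],[2.2,21.9,0.3,0,0,1.57,0],[2.2,21.9,0.3,0,0,1.57,0],[2.2,21.9,0.3,0,0,1.57,0],[2.2,21.9,0.3,0,0,1.57,0],[2.2,21.9,0.3,0,0,1.57,0],[2.2,21.9,0.3,0,0,1.57,0],[2.2,21.9,0.3,0,0,1.57,0],[2.2,21.9,0.3,0,0,1.57,0],[2.2,21.9,0.3,0,0,1.57,0],[2.2,21.9,0.3,0,0,1.57,0]]

```text
clock: 6.52
eef_pos: [0.433, 0.2126, 0.1481]
ee_rot: [-2.216, -2.226, 0.001]
force: [-0.8, 0.4, 0.3]
gripper_width: 0.0275
```

```bash
python3 - <<'E'
from h import *
s=sensors.state(); print(s["clock"],s["eef_pos"],s["ee_rot"],s["joint_positions"],s["gripper_width"])
c=optics.calibration("wrist"); im=optics.snapshot("wrist")
for x in (-.075,.075):
  for y in (-.1,.1):
    uv=proj("",(.434+x,.264+y,.03),c); cv2.drawMarker(im,tuple(int(v) for v in uv),(0,255,255),0,14)
for x in (-.069,.069):
    uv=proj("",(.434+x,.264,.079),c); cv2.drawMarker(im,tuple(int(v) for v in uv),(0,255,0),0,14)
cv2.imwrite("pics/w3.png",im)
C=(.434,.264)
tgt((C[0],C[1]-.052,.018),-np.pi/2)
E
```

```text
6.525 [0.43296711 0.21259265 0.1480796 ] [-2.21620274e+00 -2.22649403e+00  5.90438305e-04] [ 2.96576148e-01  1.28529758e-03  1.76803491e+00 -7.00596884e-05
  1.37266200e+00  2.91957057e-01] 0.02752279308625543
[0.434 0.212 0.018] yaw -1.5707963267948966 -> shift [-0.06  0.1  13.02] rot [-0.     0.     0.004] n>= 3
```

View pics/w3.png

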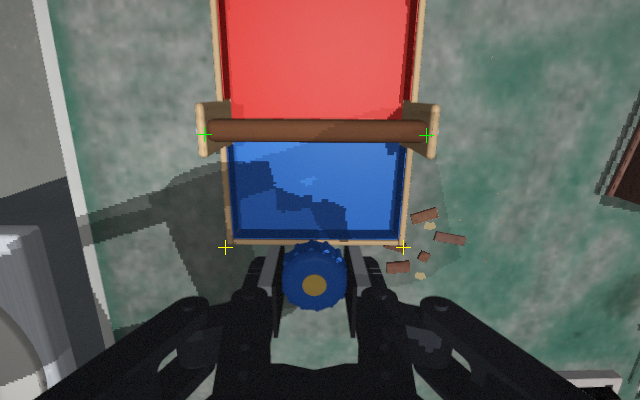

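The wrist view shows the predicted rim and handle marks within a few pixels, which puts the carrier about 2 mm further in +y. I'll lower the knob and release it with a limited opening.

>>> send_rows:
  rows:
    - [[0,0.1,5,0,0,0,0],[0,0.1,9,0,0,0,0],[0,0.1,11.5,0,0,0,0],[0,0.1,13,0,0,0,0],[0,0.1,13,0,0,0,0],[0,0.1,13,0,0,0,4.3],[0,0.1,13,0,0,0,4.3],[0,0.1,13,0,0,0,4.3],[0,0.1,13,0,0,0,4.3],[0,0.1,11,0,0,0,4.3],[0,0.1,8,0,0,0,4.3],[0,0.1,3,0,0,0,4.3],[0,0.1,-1,0,0,0,6],[0,0.1,-1,0,0,0,6]]

```text
clock: 8.32
eef_pos: [0.4352, 0.213, 0.1613]
ee_rot: [2.217, 2.222, 0.007]
force: [0.4, -0.3, -0.7]
gripper_width: 0.06
```

```bash
python3 - <<'E'
from h import *
s=sensors.state(); print(s["clock"],s["eef_pos"],s["ee_rot"],s["force"],s["gripper_width"])
cv2.imwrite("pics/w4.png",optics.snapshot("wrist"))
cv2.imwrite("pics/t4.png",optics.snapshot("scene"))
tgt((.438,-.156,.11),0);tgt((.438,-.156,.004),0)
E
```

```text
8.325 [0.4352455  0.21301956 0.16127692] [2.21737712 2.22200946 0.00696664] [ 0.35172131 -0.28793971 -0.65159581] 0.05996730427573504
[ 0.438 -0.156  0.11 ] yaw 0 -> shift [-36.86   0.33   4.8 ] rot [ 0.     0.    -1.569] n>= 9
[ 0.438 -0.156  0.004] yaw 0 -> shift [-36.86   0.33  15.4 ] rot [ 0.     0.    -1.569] n>= 9
```

View pics/w4.png

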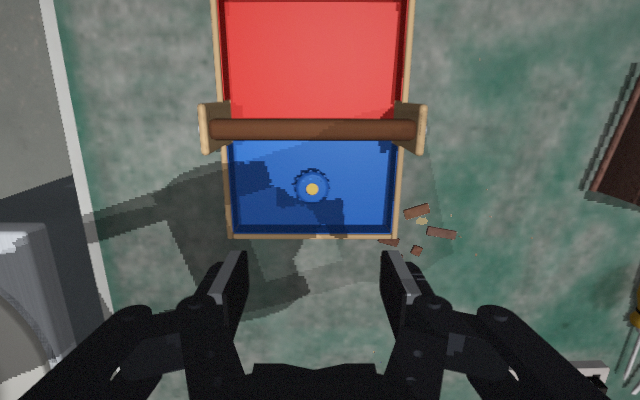

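View pics/t4.png

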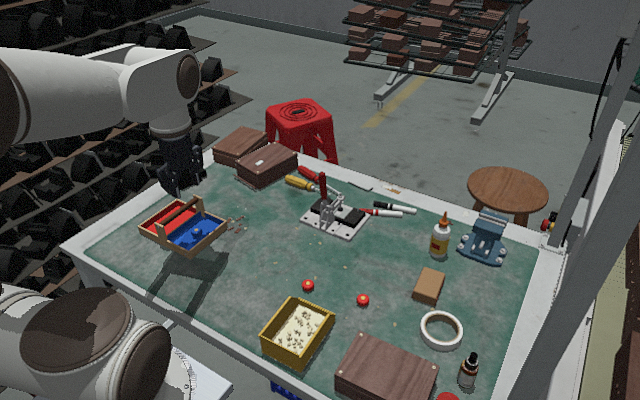

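The blue knob stands upright in the blue compartment at (312,188) and the carrier hasn't moved. Next is red knob 1.

>>> send_rows:
  rows:
    - [[-36.9,0.4,0,0,0,-1.57,7],[-36.9,0.4,0,0,0,-1.57,7],[-36.9,0.4,0,0,0,-1.57,7],[-36.9,0.4,0,0,0,-1.57,7],[-36.9,0.4,0,0,0,-1.57,7],[-36.9,0.4,0,0,0,-1.57,7],[-36.9,0.4,0,0,0,-1.57,7],[-36.9,0.4,0,0,0,-1.57,7],[-36.9,0.4,0,0,0,-1.57,7],[-36.9,0.4,2,0,0,-1.57,7],[-36.9,0.4,5,0,0,-1.57,7],[-36.9,0.4,5,0,0,-1.57,7],[-36.9,0.4,5,0,0,-1.57,7],[-36.9,0.4,5,0,0,-1.57,7]]

```text
clock: 10.18
eef_pos: [0.4392, -0.1566, 0.1092]
ee_rot: [-0.002, 3.141, -0.001]
force: [0.2, -0.8, 0.5]
gripper_width: 0.0705
```

```bash
python3 - <<'E'
from h import *
s=sensors.state(); print(s["clock"],s["eef_pos"],s["ee_rot"],s["force"],s["gripper_width"],s["joint_positions"])
cv2.imwrite("pics/w5.png",optics.snapshot("wrist"))
c=optics.calibration("wrist")
for d in optics.find_in("red_knob_1_center","wrist"):
    r=d["rect"]; print(np.round(r),d["p"],unproj("",(r[0]+r[2]/2,r[1]+r[3]/2),.015,c))
tgt((.439,-.156,.004),0)
E
```

```text
10.175 [ 0.43917046 -0.15656079  0.10922894] [-1.76124426e-03  3.14056756e+00 -1.08164095e-03] [ 0.20924156 -0.82483589  0.46166042] 0.07046586431130226 [-5.07849746e-01 -1.38237297e-03  1.85368289e+00 -1.07284658e-04
  1.28806199e+00 -2.07973781e+00]
[295. 181.  41.  42.] 0.66 [ 0.43971547 -0.15581813  0.015     ]
[ 0.439 -0.156  0.004] yaw 0 -> shift [ 0.02  0.06 10.5 ] rot [-0.001  0.001  0.001] n>= 2
```

View pics/w5.png

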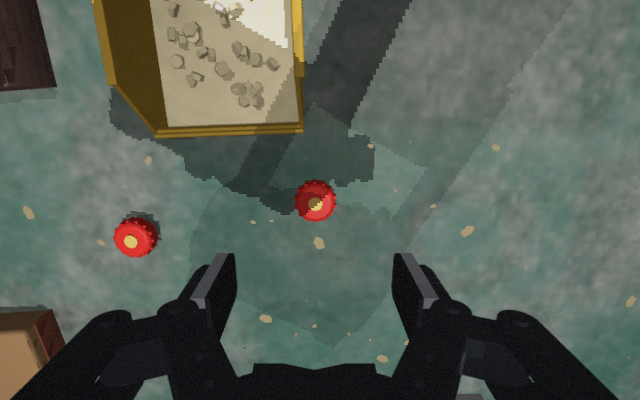

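Red knob 1 is centred between the fingers at (316,201). I'll grip it and lift.

>>> send_rows:
  rows:
    - [[0,0,5,0,0,0,7],[0,0,8.5,0,0,0,7],[0,0,10.5,0,0,0,7],[0,0,10.5,0,0,0,7],[0,0,10.5,0,0,0,0],[0,0,10.5,0,0,0,0],[0,0,10.5,0,0,0,0],[0,0,10.5,0,0,0,0],[0,0,10.5,0,0,0,0],[0,0,10.5,0,0,0,0],[0,0,10.5,0,0,0,0],[0,0,10.5,0,0,0,0],[0,0,6,0,0,0,0],[0,0,0,0,0,0,0],[0,0,-5,0,0,0,0],[0,0,-5,0,0,0,0]]

```text
clock: 12.28
eef_pos: [0.4402, -0.1571, 0.1627]
ee_rot: [-0.002, 3.135, -0.006]
force: [-0.5, -0.2, -1.5]
gripper_width: 0.0273
```

```bash
python3 - <<'E'
from h import *
s=sensors.state(); print(s["clock"],s["eef_pos"],s["ee_rot"],s["force"],s["gripper_width"])
C=(.434,.2655)
tgt((C[0]-.03,C[1]+.053,.16),-np.pi/2)
E
```

```text
12.275 [ 0.44024358 -0.15711345  0.16267932] [-2.00105018e-03  3.13527908e+00 -5.66440897e-03] [-0.54881316 -0.20313576 -1.47292933] 0.02732810022327482
[0.404 0.318 0.16 ] yaw -1.5707963267948966 -> shift [ 3.56 47.57  0.07] rot [0.002 0.008 1.572] n>= 9
```

>>> send_rows:
  rows:
    - [[3.6,47.6,0,0,0,1.57,0],[3.6,47.6,0,0,0,1.57,0],[3.6,47.6,0,0,0,1.57,0],[3.6,47.6,0,0,0,1.57,0],[3.6,47.6,0,0,0,1.57,0],[3.6,47.6,0,0,0,1.57,0],[3.6,47.6,0,0,0,1.57,0],[3.6,47.6,0,0,0,1.57,0],[3.6,47.6,0,0,0,1.57,0],[3.6,47.6,0,0,0,1.57,0],[3.6,47.6,0,0,0,1.57,0],[3.6,47.6,0,0,0,1.57,0],[3.6,47.6,0,0,0,1.57,0],[3.6,47.6,0,0,0,1.57,0]]

```text
clock: 14.02
eef_pos: [0.4025, 0.319, 0.1584]
ee_rot: [2.219, 2.224, 0.0]
force: [-0.2, 0.7, -0.4]
gripper_width: 0.0272
```

```bash
python3 - <<'E'
from h import *
s=sensors.state(); print(s["clock"],s["eef_pos"],s["ee_rot"],s["force"],s["gripper_width"])
cv2.imwrite("pics/w6.png",optics.snapshot("wrist"))
C=(.434,.2655)
tgt((C[0]-.03,C[1]+.053,.018),-np.pi/2)
E
```

```text
14.025 [0.40246238 0.31897575 0.1583825 ] [2.21883846e+00 2.22382984e+00 1.59636341e-04] [-0.16607039  0.66574894 -0.37588347] 0.02724214908831539
[0.404 0.318 0.018] yaw -1.5707963267948966 -> shift [-0.06  0.15 14.04] rot [0.    0.    0.002] n>= 3
```

View pics/w6.png

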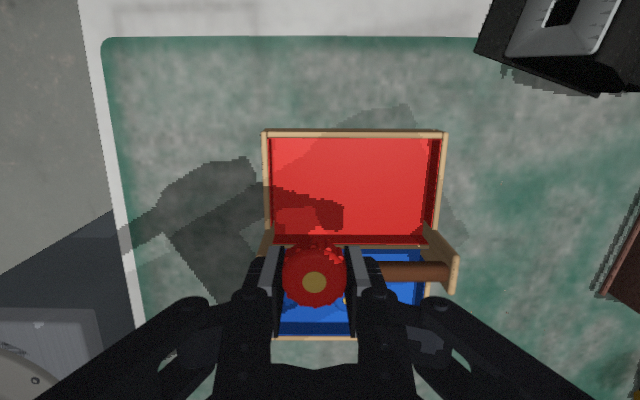

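The red knob is held over the red compartment; the compartment outline spans (262–447, 130–245). I'll lower and release.

>>> send_rows:
  rows:
    - [[0,0.3,5,0,0,0,0],[0,0.3,10,0,0,0,0],[0,0.3,12.5,0,0,0,0],[0,0.3,14,0,0,0,0],[0,0.3,14,0,0,0,0],[0,0.3,14,0,0,0,4.2],[0,0.3,14,0,0,0,4.2],[0,0.3,14,0,0,0,4.2],[0,0.3,14,0,0,0,4.2],[0,0.3,12,0,0,0,4.2],[0,0.3,9,0,0,0,4.2],[0,0.3,4,0,0,0,4.2],[0,0.3,0,0,0,0,6],[0,0.3,-1,0,0,0,6]]

```text
clock: 15.82
eef_pos: [0.4059, 0.3201, 0.171]
ee_rot: [2.218, 2.223, 0.006]
force: [0.5, -0.8, -0.7]
gripper_width: 0.06
```

```bash
python3 - <<'E'
from h import *
s=sensors.state(); print(s["clock"],s["eef_pos"],s["ee_rot"],s["force"],s["gripper_width"])
cv2.imwrite("pics/w7.png",optics.snapshot("wrist"))
tgt((.469,-.2935,.11),0)
E
```

```text
15.825 [0.40594898 0.32005809 0.17097422] [2.21841298 2.22293555 0.00585587] [ 0.51138434 -0.75624309 -0.73818564] 0.060031239794045926
[ 0.469 -0.294  0.11 ] yaw 0 -> shift [-61.37   6.18   5.99] rot [ 3.000e-03  1.000e-03 -1.569e+00] n>= 10
```

View pics/w7.png

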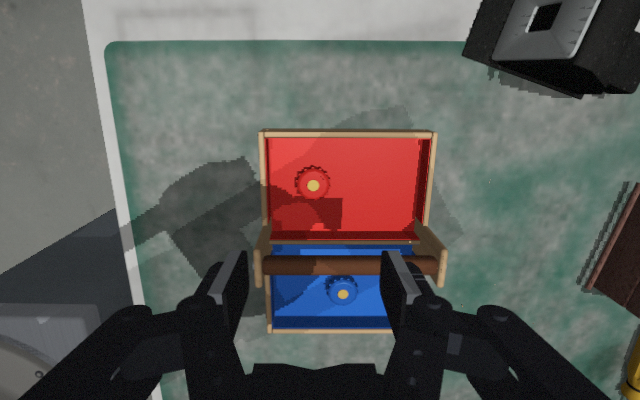

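Red knob 1 stands in the red compartment at (313,184) and the blue knob is still in place. Now red knob 2.

>>> send_rows:
  rows:
    - [[-61.3,6.2,0,0,0,-1.57,7],[-61.3,6.2,0,0,0,-1.57,7],[-61.3,6.2,0,0,0,-1.57,7],[-61.3,6.2,0,0,0,-1.57,7],[-61.3,6.2,0,0,0,-1.57,7],[-61.3,6.2,0,0,0,-1.57,7],[-61.3,6.2,0,0,0,-1.57,7],[-61.3,6.2,0,0,0,-1.57,7],[-61.3,6.2,0,0,0,-1.57,7],[-61.3,6.2,0,0,0,-1.57,7],[-61.3,6.2,0,0,0,-1.57,7],[-61.3,6.2,2,0,0,-1.57,7],[-61.3,6.2,6,0,0,-1.57,7],[-61.3,6.2,6,0,0,-1.57,7],[-61.3,6.2,6,0,0,-1.57,7],[-61.3,6.2,6,0,0,-1.57,7]]

```text
clock: 17.88
eef_pos: [0.469, -0.2933, 0.1099]
ee_rot: [-0.003, 3.14, -0.002]
force: [0.5, -1.6, -0.2]
gripper_width: 0.07
```

```bash
python3 - <<'E'
from h import *
s=sensors.state(); print(s["clock"],s["eef_pos"],s["ee_rot"],s["force"],s["gripper_width"],s["joint_positions"])
cv2.imwrite("pics/w8.png",optics.snapshot("wrist"))
c=optics.calibration("wrist")
for d in optics.find_in("red_knob_1_center","wrist"):
    r=d["rect"]; print(np.round(r),d["p"],unproj("",(r[0]+r[2]/2,r[1]+r[3]/2),.015,c))
tgt((.469,-.2935,.004),0)
E
```

```text
17.875 [ 0.46904909 -0.29327674  0.10986276] [-3.00450278e-03  3.14003957e+00 -2.32426837e-03] [ 0.50087894 -1.61713181 -0.23633063] 0.07003752454843962 [-6.97986358e-01  1.75656924e-01  1.65935600e+00 -1.40449140e-04
  1.30444007e+00 -2.27065953e+00]
[ 0.469 -0.294  0.004] yaw 0 -> shift [ 0.000e+00 -1.000e-02  1.055e+01] rot [-0.001  0.001  0.002] n>= 2
```

View pics/w8.png

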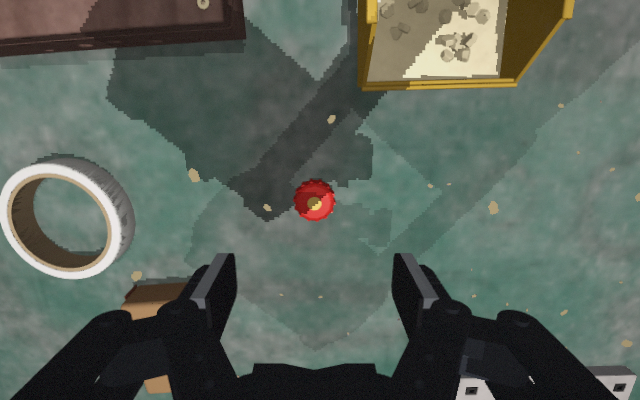

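Red knob 2 is centred at (315,200), and the block and tape are clear of the fingers.

>>> send_rows:
  rows:
    - [[0,0,5,0,0,0,7],[0,0,8.5,0,0,0,7],[0,0,10.5,0,0,0,7],[0,0,10.5,0,0,0,7],[0,0,10.5,0,0,0,0],[0,0,10.5,0,0,0,0],[0,0,10.5,0,0,0,0],[0,0,10.5,0,0,0,0],[0,0,10.5,0,0,0,0],[0,0,10.5,0,0,0,0],[0,0,10.5,0,0,0,0],[0,0,10.5,0,0,0,0],[0,0,6,0,0,0,0],[0,0,0,0,0,0,0],[0,0,-5,0,0,0,0],[0,0,-5,0,0,0,0]]

```text
clock: 19.98
eef_pos: [0.4697, -0.2943, 0.163]
ee_rot: [-0.002, 3.136, -0.008]
force: [-0.4, 0.9, -0.6]
gripper_width: 0.0273
```

```bash
python3 - <<'E'
from h import *
s=sensors.state(); print(s["clock"],s["eef_pos"],s["ee_rot"],s["force"],s["gripper_width"])
C=(.434,.2655)
tgt((C[0]+.03,C[1]+.053,.16),-np.pi/2)
E
```

```text
19.975 [ 0.46974977 -0.29430527  0.16300985] [-2.04984951e-03  3.13591914e+00 -7.66320967e-03] [-0.40063007  0.88397879 -0.61136569] 0.027295822242465653
[0.464 0.318 0.16 ] yaw -1.5707963267948966 -> shift [ 0.5  61.28 -0.  ] rot [1.000e-03 8.000e-03 1.572e+00] n>= 10
```

>>> send_rows:
  rows:
    - [[0.5,61.3,0,0,0,1.57,0],[0.5,61.3,0,0,0,1.57,0],[0.5,61.3,0,0,0,1.57,0],[0.5,61.3,0,0,0,1.57,0],[0.5,61.3,0,0,0,1.57,0],[0.5,61.3,0,0,0,1.57,0],[0.5,61.3,0,0,0,1.57,0],[0.5,61.3,0,0,0,1.57,0],[0.5,61.3,0,0,0,1.57,0],[0.5,61.3,0,0,0,1.57,0],[0.5,61.3,0,0,0,1.57,0],[0.5,61.3,0,0,0,1.57,0],[0.5,61.3,0,0,0,1.57,0],[0.5,61.3,0,0,0,1.57,0],[0.5,61.3,0,0,0,1.57,0],[0.5,61.3,0,0,0,1.57,0]]

```text
clock: 21.98
eef_pos: [0.463, 0.319, 0.1585]
ee_rot: [2.22, 2.222, 0.0]
force: [0.0, 0.1, -0.2]
gripper_width: 0.0273
```

```bash
python3 - <<'E'
from h import *
s=sensors.state(); print(s["clock"],s["eef_pos"],s["ee_rot"],s["force"],s["gripper_width"])
cv2.imwrite("pics/w9.png",optics.snapshot("wrist"))
C=(.434,.2655)
tgt((C[0]+.031,C[1]+.053,.018),-np.pi/2)
E
```

```text
21.975 [0.46298802 0.319025   0.15846417] [2.22027193e+00 2.22231622e+00 3.26847631e-04] [ 0.02103975  0.06766082 -0.15239631] 0.027291852608797483
[0.465 0.318 0.018] yaw -1.5707963267948966 -> shift [-0.07  0.2  14.05] rot [ 0.    -0.     0.001] n>= 3
```

View pics/w9.png

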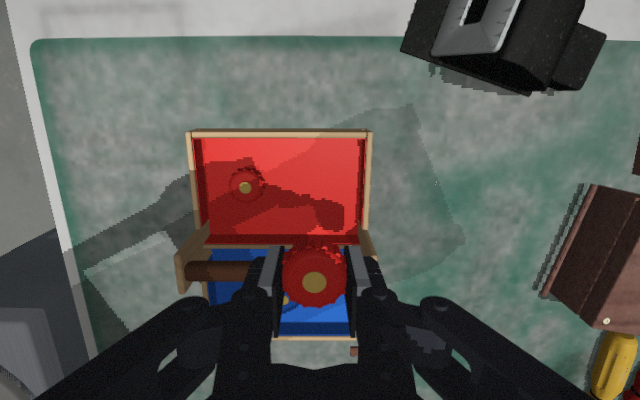

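>>> send_rows:
  rows:
    - [[0,0,5,0,0,0,0],[0,0,10,0,0,0,0],[0,0,12.5,0,0,0,0],[0,0,14,0,0,0,0],[0,0,14,0,0,0,0],[0,0,14,0,0,0,4.1],[0,0,14,0,0,0,4.1],[0,0,14,0,0,0,4.1],[0,0,14,0,0,0,4.1],[0,0,12,0,0,0,4.1],[0,0,9,0,0,0,4.1],[0,0,4,0,0,0,4.1],[0,0,0,0,0,0,6],[0,0,-1,0,0,0,6]]

```text
clock: 23.78
eef_pos: [0.4635, 0.3201, 0.1711]
ee_rot: [2.218, 2.223, 0.006]
force: [-0.2, -0.1, 0.2]
gripper_width: 0.0603
```

```bash
python3 - <<'E'
from h import *
s=sensors.state(); print(s["clock"],s["eef_pos"],s["ee_rot"],s["force"],s["gripper_width"])
cv2.imwrite("pics/w10.png",optics.snapshot("wrist"))
C=(.434,.2655)
tgt((C[0],C[1],.17),0)
E
```

```text
23.775 [0.46347312 0.3201345  0.17113296] [2.21823048 2.22277118 0.00587289] [-0.23101813 -0.08208079  0.18534564] 0.06029360854789378
[0.434 0.266 0.17 ] yaw 0 -> shift [-5.45 -2.94  0.06] rot [ 3.000e-03  1.000e-03 -1.569e+00] n>= 9
```

View pics/w10.png

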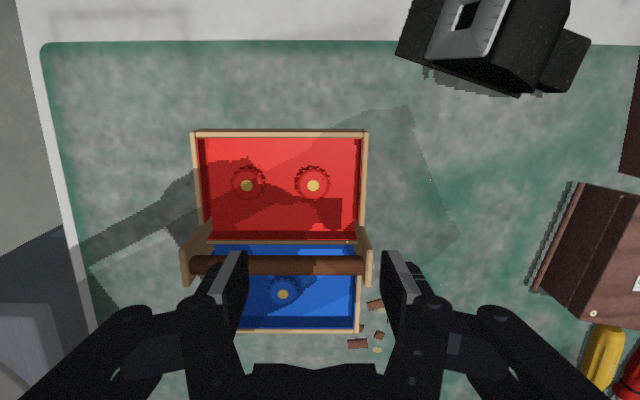

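Both red knobs stand in the red compartment at (247,185) and (313,185), and blue is at (283,293). I'll turn the jaws across the handle bar above it and check alignment.

>>> send_rows:
  rows:
    - [[-5.4,-2.9,0,0,0,-1.57,6],[-5.4,-2.9,0,0,0,-1.57,6],[-5.4,-2.9,0,0,0,-1.57,6],[-5.4,-2.9,0,0,0,-1.57,6],[-5.4,-2.9,0,0,0,-1.57,6],[-5.4,-2.9,0,0,0,-1.57,6],[-5.4,-2.9,0,0,0,-1.57,6],[-5.4,-2.9,0,0,0,-1.57,6],[-5.4,-2.9,0,0,0,-1.57,6],[-5.4,-2.9,0,0,0,-1.57,6],[-5.4,-2.9,0,0,0,-1.57,6],[-5.4,-2.9,0,0,0,-1.57,6]]

```text
clock: 25.32
eef_pos: [0.4337, 0.2656, 0.168]
ee_rot: [0.0, -3.141, 0.0]
force: [0.4, 0.3, 0.9]
gripper_width: 0.0602
```

```bash
python3 - <<'E'
from h import *
s=sensors.state(); print(s["clock"],s["eef_pos"],s["ee_rot"],s["force"],s["gripper_width"],s["joint_positions"])
c=optics.calibration("wrist"); im=optics.snapshot("wrist"); cv2.imwrite("pics/w11.png",im)
C=(.434,.2655)
for x in (-.069,.069):
  print(proj("",(C[0]+x,C[1],.079),c), proj("",(C[0]+x,C[1]+.007,.079),c), proj("",(C[0]+x,C[1]-.007,.079),c))
tgt((C[0],C[1],.053),0)
E
```

```text
25.325 [0.43373487 0.26561326 0.16802321] [ 2.96005210e-04 -3.14119549e+00  4.27042694e-04] [0.44342651 0.26739308 0.91698511] 0.0601529402128162 [ 3.97957482e-01  4.29301938e-02  1.68384796e+00 -9.79788217e-05
  1.41528595e+00 -1.17301211e+00]
[314.01809434 104.29178455] [324.63280093 104.29116566] [303.403594   104.29786365]
[314.05435497 287.62040812] [323.0176023  287.61730375] [305.0912537  287.61983698]
[0.434 0.266 0.053] yaw 0 -> shift [-3.000e-02 -1.000e-02  1.151e+01] rot [-0. -0.  0.] n>= 2
```

View pics/w11.png

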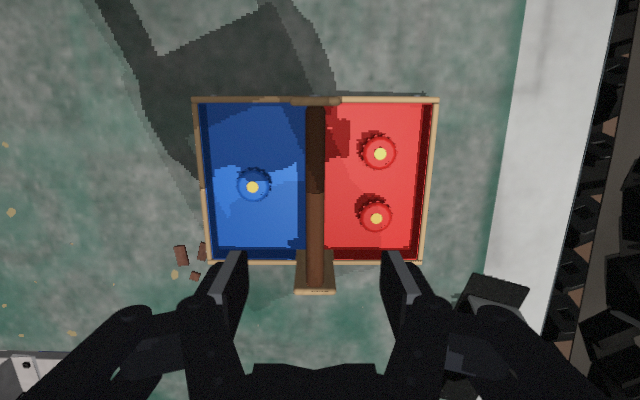

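The handle bar runs vertically at column ~316 and rows 105–286, against a predicted 314 and 104–288, so it's aligned to about 1 mm. I'll lower and grip it.

>>> send_rows:
  rows:
    - [[0,0.1,5,0,0,0,6],[0,0.1,9,0,0,0,6],[0,0.1,11.5,0,0,0,6],[0,0.1,11.5,0,0,0,6],[0,0.1,11.5,0,0,0,2.5],[0,0.1,11.5,0,0,0,2.5],[0,0.1,11.5,0,0,0,2.5],[0,0.1,11.5,0,0,0,2.5],[0,0.1,11.5,0,0,0,1],[0,0.1,11.5,0,0,0,0],[0,0.1,11.5,0,0,0,0],[0,0.1,11.5,0,0,0,0],[0,0.1,11.5,0,0,0,0],[0,0.1,11.5,0,0,0,0]]
  grip_force: 90

```text
clock: 27.12
eef_pos: [0.4339, 0.2667, 0.0537]
ee_rot: [-0.002, 3.141, -0.0]
force: [-2.6, -1.3, 6.6]
gripper_width: 0.0125
```

```bash
python3 - <<'E'
from h import *
s=sensors.state(); print(s["clock"],s["eef_pos"],s["ee_rot"],s["force"],s["torque"],s["gripper_width"])
cv2.imwrite("pics/w12.png",optics.snapshot("wrist"))
im=optics.snapshot("scene");cv2.imwrite("pics/s12.png",cv2.resize(im[150:290,110:310],None,fx=4,fy=4))
E
```

```text
27.125 [0.43387636 0.26667997 0.05370114] [-1.92006889e-03  3.14135970e+00 -9.33364498e-06] [-2.62604106 -1.29339932  6.56948886] [-0.26997182  0.34415753 -0.03802307] 0.012494054035583735
```

View pics/w12.png

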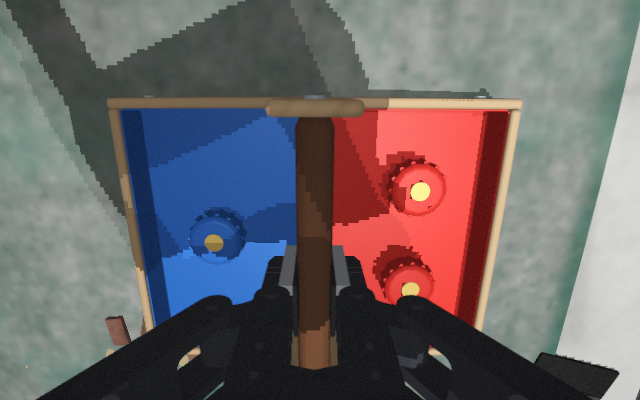

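View pics/s12.png

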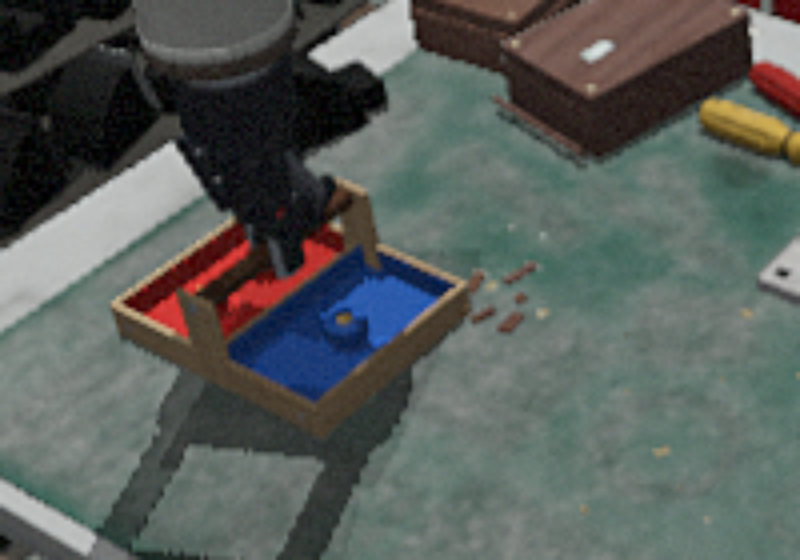

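The bar is gripped at 12.5 mm, the carrier is still on the bench and the knobs are upright. I'll lift slowly and straight.

>>> send_rows:
  rows:
    - [[0,0,-0.3,0,0,0,0],[0,0,-0.9,0,0,0,0],[0,0,-1.7,0,0,0,0],[0,0,-2.6,0,0,0,0],[0,0,-3.5,0,0,0,0],[0,0,-4.4,0,0,0,0],[0,0,-5.3,0,0,0,0],[0,0,-6.2,0,0,0,0],[0,0,-7.1,0,0,0,0],[0,0,-8,0,0,0,0],[0,0,-8.9,0,0,0,0],[0,0,-9.8,0,0,0,0],[0,0,-10.6,0,0,0,0],[0,0,-11.3,0,0,0,0],[0,0,-11.8,0,0,0,0],[0,0,-12,0,0,0,0],[0,0,-12,0,0,0,0],[0,0,-12,0,0,0,0],[0,0,-12,0,0,0,0],[0,0,-12,0,0,0,0]]

```text
clock: 29.72
eef_pos: [0.4338, 0.2666, 0.1732]
ee_rot: [0.002, -3.141, 0.0]
force: [0.5, -0.9, -4.4]
gripper_width: 0.0126
```

```bash
python3 - <<'E'
from h import *
s=sensors.state(); print(s["clock"],s["eef_pos"],s["ee_rot"],s["force"],s["torque"],s["gripper_width"],np.abs(s["qd"]).max())
cv2.imwrite("pics/w13.png",optics.snapshot("wrist"))
im=optics.snapshot("scene");cv2.imwrite("pics/s13.png",cv2.resize(im[110:290,80:310],None,fx=3.3,fy=3.3))
E
```

```text
29.725 [0.43376745 0.26664125 0.17317009] [ 1.91296897e-03 -3.14138109e+00  2.94607005e-04] [ 0.48192308 -0.86884156 -4.41548726] [-0.02880279 -0.01186011 -0.02629636] 0.012578390273248531 0.002042894295640093
```

View pics/w13.png

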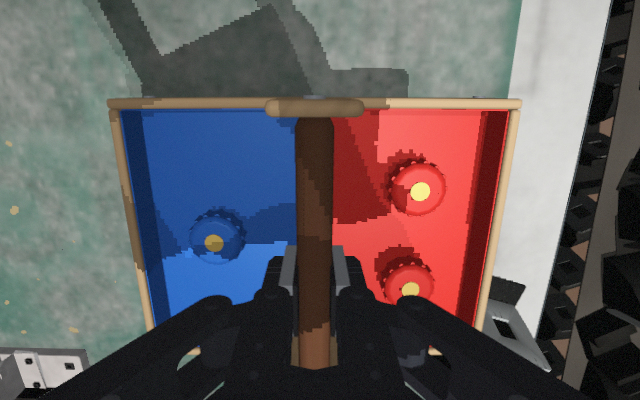

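View pics/s13.png

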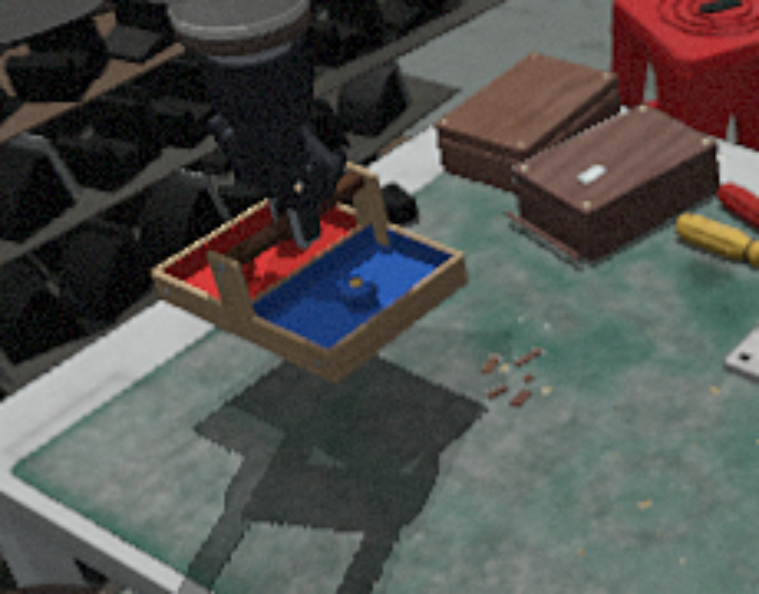

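The carrier hangs about 12 cm up. It sits at the same pixels in the wrist picture as before the lift (rim row 104, columns 108–520), so it hasn't tilted. The knobs are still inside, and the load on the wrist is −4.4 N. I'm handing in.

```bash
python3 - <<'E'
from h import *
print(ctrl.sign_off())
E
```

```text
the job is handed in; nothing more can be done
None
```

I put both red knobs in the red-lined compartment and the blue knob in the blue-lined one. Then I gripped the carrier by the middle of its handle bar at 90 N, lifted it straight up 12 cm, and handed the job in at about 30 s while holding it there.

**Last checks before handing in:**
- **Height:** the gripper tip rose from 0.0537 to 0.1732 m, so the carrier's underside is about 12 cm above the bench.
- **Tilt:** in the wrist picture the carrier looks the same as before the lift, so I saw no tilt.
- **Grip and stillness:** the fingers are 12.6 mm apart on the bar, against its nominal 14 mm. The wrist carries 4.4 N, which fits the carrier plus knobs. All joint speeds were below 0.003 rad/s.
- **Knobs:** all three stand upright in their correct compartments.
- **Bystanders:** the arm stayed well clear of the sanding block, tape and glue bottle throughout. I did not re-measure their positions at the end.

**Small disagreements:** the cameras differed by about 2 mm on the knobs' x positions and up to 4 mm on the carrier's y position. The wrist camera's view settled the final alignment. In the wrist view before red knob 2's pick, the detector did not report the knob, so I relied on the earlier measurements, which the picture confirmed.

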